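# Park a leadframe magazine behind the dock's spring flap

### The arm

A 6-joint arm with a two-finger parallel gripper is mounted at the origin on the work surface. World frame = base frame: x ahead of the robot, y to its left, z up, the work surface at z = 0. Lengths are in m, angles in rad, forces in N, time in s.
With the tool pointing down it reaches from about 0.4 to 0.925 m from the base axis. Payload 3.4 kg.
Tool frame: the origin (TCP) lies between the finger pads, 19 mm behind the fingertips; this is the grasp point; z points along the fingers, y is the line along which they close (so a half turn about z gives the same grasp; the last joint's range is limited). The gripper opens to 85 mm and grips with 20 to 120 N. Pads are 22 mm wide; open, the fingers measure 114 mm over their backs; the gripper's body (76 mm by 85 mm) begins 54 mm behind the grasp point. The pads swing forward as they close: fully open they stand 13 mm farther back than shut.
Start: joints at [-1.298, 0.307, 1.506, -0, 1.328, -0.073], TCP at [0.195, -0.541, 0.25] pointing down, gripper open.
Joint ranges: [-3.12, 3.12], [-1.05, 2.28], [0.14, 2.33], [-1.42, 4.57], [0.1, 2.73], [-2.68, 2.68]. Speed limits (rad/s): [2.57, 2.57, 3.14, 3.14, 3.14, 3.14].

### API

Orientations are given as a unit quaternion [x, y, z, w].
In Python, from rig import manip gives the robot as it stands. The module is installed in compiled form; this text tells all that it offers. Calls block until the motion is done:
- manip.move_to(position, orientation): joint-space move of the TCP to a pose.
- manip.move_linear(position, v=0.15, ori=None, threshold=None): straight line of the TCP; ori=None keeps the orientation; v is the mean speed in m/s. With threshold (N) it stops when the force on the tool has changed by that much, and returns True; else False.
- manip.goto_joints(angles): joint-space move.
- manip.let_go() and manip.grasp(strength=None): open the fingers fully, or close them until they stop; strength is the grip in N (None keeps the last).
- manip.dwell(seconds).
- manip.solve_ik(position, orientation): joint angles nearest the present ones, or None.
- manip.read_camera(name): name is "scene" or "side" or "wrist"; returns a dict with "image" (420x560x3 uint8, red, green, blue), "range_z" (420x560 float32, m along the optical axis (not along the pixel's ray), 0 where there is no reading), "intrinsics" (3x3 intrinsics, pixels), "dist" ([k1, k2, p1, p2, k3] as OpenCV has them; the pictures are not rectified), "world_from_camera" (4x4, takes a point from camera to world coordinates). Camera axes: x right, y down, z forward; pixel columns grow to the right and rows downward; lengths in m; the calibration is good to about 2 mm. A picture is of the moment at which its call begins.
A pose or a line that the arm cannot do raises manip.MotionError and nothing moves.
- manip.job_done(): hands the job in; it is judged then, once.
Readings, each from a call of its own:
- manip.current_t(): time.
- manip.current_q(): joint angles.
- manip.current_dq(): joint speeds.
- manip.current_joint_torque(): joint torques, N m.
- manip.current_eef_pos(): TCP position.
- manip.current_tcp_rot(): TCP orientation.
- manip.current_force(): force on the tool from outside, world axes, zero at the start.
- manip.current_torque(): the same for the moment, N m.
- manip.current_opening(): finger opening in m.
- manip.current_gripper_force(): force on a finger pad.
Only numpy, scipy, OpenCV 4.12 (cv2) and the standard library are available. Lean on these libraries where they do the work, as an engineer would, in place of code of your own. Each camera call takes 0.05 s, during which the arm holds its last target. There are 200 camera calls.

### The job

Take the narrower of the two slotted aluminium magazines by its handle and push it nose first through the spring flap of the white parking dock, its body holding the flap open, until it has pressed the contact shoe hidden inside fully home against its end stop. Push gently and feel for the shoe, as how deep it sits differs from dock to dock; then let go, leaving the magazine in the dock with the flap swung shut around its stem and everything else where it was.

Things in the scene. Friction and masses are not known exactly. Their poses are not given: they have to be found in the camera images.
- magazine: magazine to park, 0.17-0.34 kg, on the table, nose roughly to world -y: slotted aluminium box 70 (x) x 44 (y) x 26 (z) mm, copper strip on top; from its tail (-x) a stem 10 mm wide, z 4-14 mm, runs to an upright black handle block 22 (x) x 14 (y) x 44 (z) mm centred at x = -148 mm. Origin: centre of the 70 x 44 box's underside; +x to the nose, z up
- magazine_handle (a point): middle of the magazine's handle block, 32 mm above its underside: the TCP height for a grasp from above, fingers closing on the 14 mm width (along the magazine's y)
- magazine_nose (a point): centre of the magazine's nose face, x = +35 mm, 13 mm above its underside
- wide_magazine: bystander: a magazine of the same shape, but its box is 62 mm wide, too wide for the dock; leave it alone. Same origin and axes. The two magazines stand side by side about 160 mm apart and may swap places
- dock: white parking dock, fixed. Origin: middle of its mouth at table height, in the plane of the shut flap; +x straight into the channel (roughly world -y), z up. Channel 48 mm wide, the table is its floor; 80 mm wide outside, roof from 48 to 54 mm high, clear over the first 58 mm. x = 165-220 mm: grey box 90 mm wide, 75 mm high. Two 30 mm high guide plates flare to 70 mm apart at x = -24 mm
- flap (a joint): angle of the dock's steel flap, 0 = shut, to 1.35 as its lower edge swings inwards and up. Hinge at the dock's x = 0, z = 46 mm; 46 mm wide, 40 mm long, with a notch 22 wide x 18 mm high in its lower edge for the stem. Spring 0.05 N m at 0, 0.11 at 1 rad (1-3 N at the edge). The magazine's box holds it at about 1.05 rad; it drops shut once the box's tail is some 40 mm inside
- shoe (a joint): travel of the copper contact shoe deep in the channel, 0 = as found, 0.010 m = home on its hard stop. Slides inwards under about 6 N of steady friction, stays where pushed. Its face (36 mm wide, z 3-23 mm) meets the nose somewhere 104-132 mm inside the mouth: hidden, found by feel. When home the handle's centre is 41-69 mm outside the mouth
- bottle: bystander: white bottle, 48 mm across, 110 mm tall; origin under its centre
- wire_spool: bystander: brass spool, 48 mm across, 32 mm tall; origin under its centre
- dish: bystander: clear flat dish, 84 mm across, 14 mm tall; origin under its centre
- driver: bystander: screwdriver 150 mm long, lying along its x; origin under it
- collar: bystander: steel ring, 44 mm across, 18 mm tall; origin under its centre
- waffle_box: bystander: flat black box 70 x 70 x 18 mm; origin under its centre
Things that resemble listed ones, but are neither listed nor needed, are in the scene too. What is shaped like the magazine but blue or pink is not meant.

How it is judged:
On the way, in this order (a step that is already met when the one before it is completed fails the run):
1. the magazine's box holds the flap open, its nose more than 60 mm inside the dock (value of joint flap above 0.8 rad and x of magazine_nose in the frame of dock above 0.06 m and contact force between magazine and flap above 0.2 N), for 0.1 s.
2. the magazine has pressed the contact shoe home (value of joint shoe above 0.008 m), for 0.1 s.
At the end, for the whole second after the job is handed in: the contact shoe is pushed at least 8 of its 10 mm, the magazine stands released and still inside the dock (nose more than 105 mm in, level and in line with the channel within 0.1 to 0.15 rad) and the flap hangs shut (below 0.08 rad) (value of joint shoe above 0.008 m and value of joint flap below 0.08 rad and x of magazine_nose in the frame of dock above 0.105 m and angle between the x axis of magazine and the x axis of dock, either way round below 0.15 rad and angle between magazine's own z axis and vertical below 0.1 rad and linear speed of magazine below 0.01 m/s); the robot touches nothing.
It fails at once if the magazine pushed against the contact shoe with more than 25 N (contact force between magazine and shoe above 25 N).
It fails at once if the flap loaded with more than 15 N (contact force between flap and anything else above 15 N).
It fails at once if the magazine jammed against the dock with more than 25 N (contact force between magazine and dock above 25 N).
It fails at once if the wide magazine or another bystander shifted by more than 30 mm (distance of any of wide_magazine, bottle, wire_spool, dish, driver, collar, waffle_box from where it was at the start of the episode above 0.03 m).
It also fails if it takes over 70 s, if anything falls off the work surface, if the arm or the gripper's body presses on something with over 40 N, if the wrist force passes 120 N, or if a joint passes its speed limit or range.

## Working session

There is one attempt and no reset: what is moved stays moved. The work goes in short steps, each a Python script; the robot and the scene stay as the last script left them, time stands still between calls to the robot, and variables do not carry over. Pictures are saved under pics/ and viewed, at most 10 in all, crops included, and the job is handed in when it is done.

```bash
mkdir -p pics; cat > h.py <<'E'
import numpy as np, cv2
from rig import manip
def cloud(c):
    h,w=c["range_z"].shape
    u,v=np.meshgrid(np.arange(w),np.arange(h))
    p=cv2.undistortPoints(np.stack([u,v],-1).reshape(-1,1,2).astype(np.float64),np.array(c["intrinsics"]),np.array(c["dist"])).reshape(h,w,2)
    z=c["range_z"]; P=np.dstack([p[...,0]*z,p[...,1]*z,z])
    T=np.array(c["world_from_camera"]); P=P@T[:3,:3].T+T[:3,3]
    P[z==0]=np.nan
    return P
E
python3 - <<'E'
from h import *
for n in("scene","side"):
    c=manip.read_camera(n); cv2.imwrite(f"pics/{n}0.png",c["image"][...,::-1]); np.savez(f"{n}0.npz",**c)
    print(n,np.round(c["world_from_camera"],3).tolist(),(c["range_z"]>0).mean())
print(manip.current_eef_pos(),manip.current_tcp_rot(),manip.current_t())
E
```

```text
scene [[0.752, 0.43, -0.5, 1.067], [0.659, -0.488, 0.572, -0.601], [0.002, -0.76, -0.65, 0.789], [0.0, 0.0, 0.0, 1.0]] 0.9960289115646258
side [[-0.818, -0.349, 0.457, 0.051], [-0.574, 0.465, -0.674, 0.721], [0.023, -0.813, -0.581, 0.643], [0.0, 0.0, 0.0, 1.0]] 0.9959778911564626
[ 0.19523362 -0.54021337  0.24916133] [ 9.85003885e-01  1.72529655e-01 -9.61140638e-05 -9.25342955e-04] 0.1
```

View pics/scene0.png

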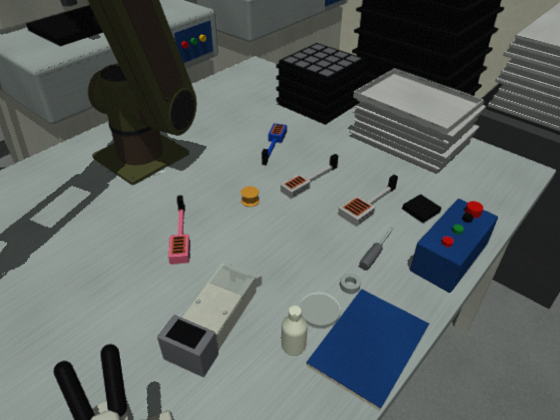

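View pics/side0.png

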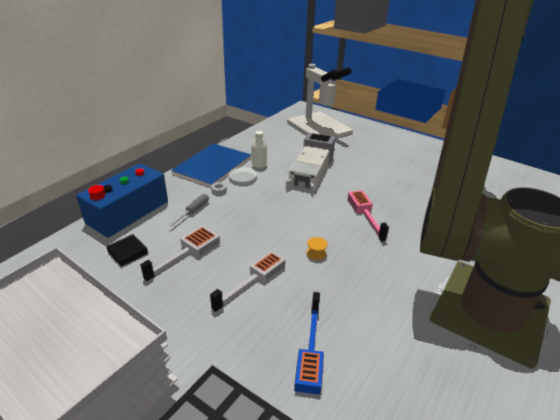

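The scene picture shows two slotted magazines, boxes near (295,186) and (357,208), with handles at (334,160) and (393,182). The dock spans (185–260, 265–360), with its mouth at the upper right. The side picture shows the same, with the flap at about (302,178). Next I measure them by depth.

```bash
cat > m.py <<'E'
from h import *
out={}
for n,rois in {"scene":{"A":(270,145,345,200),"B":(335,170,402,226),"D":(155,255,270,375)},"side":{"A":(205,245,292,315),"B":(138,222,224,284),"D":(282,130,340,192)}}.items():
    c=dict(np.load(n+"0.npz")); P=cloud(c); im=c["image"].astype(int)
    tab=P[(abs(P[...,2])<.01)]; print(n,"table z",np.nanmedian(tab[:,2]))
    for k,(a,b,e,f) in rois.items():
        p=P[b:f,a:e].reshape(-1,3); 
        if k=="D":
            for nm,lo,hi in(("roof",.05,.058),("box",.071,.079),):
                q=p[(p[:,2]>lo)&(p[:,2]<hi)]; r=cv2.minAreaRect((q[:,:2]*1000).astype(np.float32)); print(k,nm,len(q),np.median(q[:,2]),np.round(r[0],1),np.round(r[1],1),round(r[2],1)); print(np.round(cv2.boxPoints(r),0).tolist())
        else:
            for nm,lo,hi in(("top",.022,.032),("handle",.041,.05)):
                q=p[(p[:,2]>lo)&(p[:,2]<hi)]; 
                if nm=="top":
                    # keep largest cluster: drop handle-side pts
                    h=p[(p[:,2]>.036)&(p[:,2]<.05)]; hc=np.median(h[:,:2],0); q=q[np.linalg.norm(q[:,:2]-hc,axis=1)>.06]
                r=cv2.minAreaRect((q[:,:2]*1000).astype(np.float32)); print(k,nm,len(q),np.median(q[:,2]),np.round(r[0],1),np.round(r[1],1),round(r[2],1),np.round(q.mean(0)*1000,1))
E
python3 m.py
```

```text
scene table z -9.61241891599407e-05
A top 288 0.025637665394214693 [445.5 172.1] [70.3 46.5] 82.4 [446.5 171.1  25.6]
A handle 23 0.04318007890499531 [463.2 319.6] [13.5 22.8] 6.7 [463.2 318.4  43.4]
B top 477 0.025583345529722745 [625.  198.1] [72.9 65.1] 84.4 [625.5 195.4  25.6]
B handle 27 0.043596556381625184 [638.5 344.7] [14.6 24.4] 3.1 [638.8 344.2  43.4]
D roof 2468 0.05366926987697401 [ 601.3 -263.3] [ 89.9 221.1] 15.2
[[529.0, -168.0], [587.0, -382.0], [674.0, -358.0], [616.0, -145.0]]
D box 1343 0.0757227815421655 [ 621.9 -342.3] [91.6 56.4] 16.2
[[570.0, -328.0], [586.0, -382.0], [674.0, -357.0], [658.0, -302.0]]
side table z -0.0023310984780062216
A top 413 0.024518212597535505 [506.4 177.8] [174.5  71.3] 0.3 [444.6 180.1  24.5]
A handle 50 0.04194464189136399 [461.3 322.3] [22.3 14.7] 84.1 [461.7 322.4  42.1]
B top 472 0.02490052639974727 [622.9 201.3] [68.1 62.4] 83.9 [621.5 204.   24.9]
B handle 39 0.041904957462010506 [636.2 348.3] [15.  21.7] 7.8 [635.6 347.6  42.1]
D roof 390 0.051083581410526935 [ 595.5 -258.7] [ 91.2 211.5] 17.6
[[520.0, -172.0], [584.0, -373.0], [671.0, -346.0], [607.0, -144.0]]
D box 175 0.07284378844533945 [ 619.8 -337.7] [88.1 56.1] 18.3
[[569.0, -325.0], [587.0, -378.0], [670.0, -351.0], [653.0, -297.0]]
```

```bash
cat >> h.py <<'E'
from scipy.spatial.transform import Rotation as R
def ori(yaw,flip=0):  # tool down, tool y along yaw+90deg (the magazine's y)
    # tool x = magazine +-x, z down
    a=yaw+np.pi*flip
    x=np.array([np.cos(a),np.sin(a),0]); z=np.array([0,0,-1.]); y=np.cross(z,x)
    return R.from_matrix(np.stack([x,y,z],1)).as_quat()
E
python3 - <<'E'
from h import *
q0=manip.current_tcp_rot(); print(R.from_quat(q0).as_matrix().round(2).tolist())
for nm,p in(("wd",[.585,-.20,.33]),("wm",[.47,.22,.33])):
    yaw=-1.3 if nm=="wd" else -1.69
    for f in(0,1):
        s=manip.solve_ik(p,ori(yaw,f)); print(f,None if s is None else np.round(s,2))
c=manip.read_camera("wrist"); T=np.array(c["world_from_camera"]); print(T.round(3).tolist(),manip.current_eef_pos(),c["intrinsics"])
for f in (0,1):
  for p,y in (([.465,.32,.03],-1.69),([.56,-.1,.03],-1.3)):
    s=manip.solve_ik(p,ori(y,f)); print(f,None if s is None else np.round(s,2))
E
```

```text
[[0.94, 0.34, -0.0], [0.34, -0.94, 0.0], [0.0, -0.0, -1.0]]
0 [-0.4   0.32  1.28 -0.    1.54  2.47]
1 [-0.4   0.32  1.28 -0.    1.54 -0.67]
0 [ 0.36  0.17  1.49 -0.    1.48 -2.67]
1 [ 0.36  0.17  1.49 -0.    1.48  0.48]
[[0.34, -0.901, -0.269, 0.263], [-0.94, -0.326, -0.096, -0.517], [-0.002, 0.286, -0.958, 0.373], [0.0, 0.0, 0.0, 1.0]] [ 0.19526998 -0.54029602  0.24927055] [[295.34971329   0.         283.18992567]
 [  0.         295.34971329 210.17460962]
 [  0.           0.           1.        ]]
0 [ 0.53  0.54  1.78 -0.    0.82 -2.49]
0 [-0.25  0.54  1.77 -0.    0.83  2.62]
1 [ 0.53  0.54  1.78 -0.    0.82  0.65]
1 [-0.25  0.54  1.77 -0.    0.83 -0.52]
```

```bash
python3 - <<'E'
from h import *
for nm,p,yaw in(("wd",[.585,-.19,.26],-1.3),("wm",[.46,.26,.22],-1.69)):
    manip.move_to(p,ori(yaw,1)); manip.dwell(.3)
    c=manip.read_camera("wrist"); cv2.imwrite(f"pics/{nm}.png",c["image"][...,::-1]); np.savez(f"{nm}.npz",**c)
    P=cloud(c); print(nm,manip.current_t(),np.nanmedian(P[abs(P[...,2])<.01][:,2]))
    if nm=="wd": bands=(("roof",.049,.060),("box",.070,.080))
    else: bands=(("top",.0225,.030),("handle",.040,.049))
    for b,lo,hi in bands:
        m=((P[...,2]>lo)&(P[...,2]<hi)).astype(np.uint8)
        n,l,s,_=cv2.connectedComponentsWithStats(m)
        for i in range(1,n):
            if s[i,4]<150: continue
            q=P[l==i]; r=cv2.minAreaRect((q[:,:2]*1000).astype(np.float32)); print(b,s[i].tolist(),round(np.median(q[:,2]),4),np.round(r[0],1),np.round(r[1],1),round(r[2],1),np.round(cv2.boxPoints(r),0).tolist())
E
```

```text
wd 2.4 0.0004840571302891228
roof [242, 153, 74, 138, 9147] 0.0539 [ 592.8 -236.5] [ 88.8 169.6] 15.2 [[528.0, -166.0], [572.0, -330.0], [658.0, -307.0], [613.0, -143.0]]
roof [395, 208, 35, 33, 177] 0.0546 [ 736.6 -190. ] [46.3 19.2] 65.7 [[718.0, -207.0], [736.0, -215.0], [755.0, -173.0], [737.0, -165.0]]
box [403, 214, 40, 38, 508] 0.075 [ 745.5 -194.5] [44.4 36.3] 67.0 [[720.0, -208.0], [753.0, -222.0], [771.0, -181.0], [737.0, -167.0]]
box [243, 294, 74, 41, 2908] 0.0763 [ 621.7 -342.3] [90.  56.3] 16.1 [[571.0, -328.0], [586.0, -382.0], [673.0, -357.0], [657.0, -303.0]]
wm 4.4583 0.0005007303699274268
top [19, 98, 80, 79, 3001] 0.0267 [233.4 342.8] [45.6 70.9] 27.0 [[197.0, 364.0], [229.0, 301.0], [270.0, 322.0], [238.0, 385.0]]
top [401, 194, 62, 59, 3187] 0.027 [623.4 199.1] [69.9 63.1] 84.4 [[589.0, 167.0], [651.0, 161.0], [658.0, 231.0], [595.0, 237.0]]
top [260, 233, 39, 54, 1983] 0.0268 [445.  174.7] [69.2 44.7] 83.5 [[419.0, 143.0], [463.0, 138.0], [471.0, 207.0], [427.0, 212.0]]
top [512, 267, 16, 54, 710] 0.025 [735.4  92.1] [18.2 74.9] 5.6 [[723.0, 128.0], [730.0, 54.0], [748.0, 56.0], [741.0, 130.0]]
handle [449, 70, 19, 26, 417] 0.0443 [636.8 346.1] [22.  14.7] 83.9 [[628.0, 336.0], [643.0, 334.0], [645.0, 356.0], [631.0, 358.0]]
handle [271, 122, 15, 23, 330] 0.0443 [462.3 320.7] [21.1 13.9] 83.2 [[454.0, 311.0], [468.0, 309.0], [470.0, 330.0], [457.0, 332.0]]
handle [136, 242, 23, 21, 252] 0.0441 [301.1 211.1] [14.3 22. ] 29.5 [[290.0, 217.0], [300.0, 198.0], [313.0, 205.0], [302.0, 224.0]]
```

View pics/wd.png

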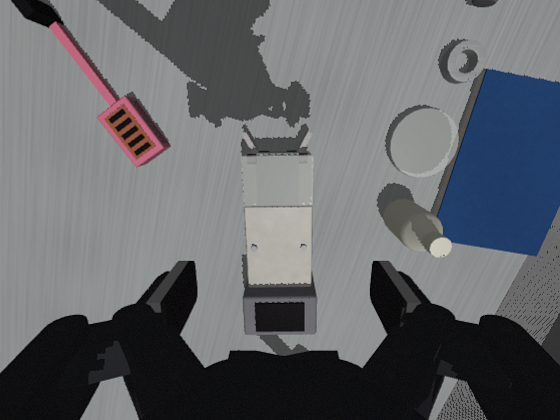

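View pics/wm.png

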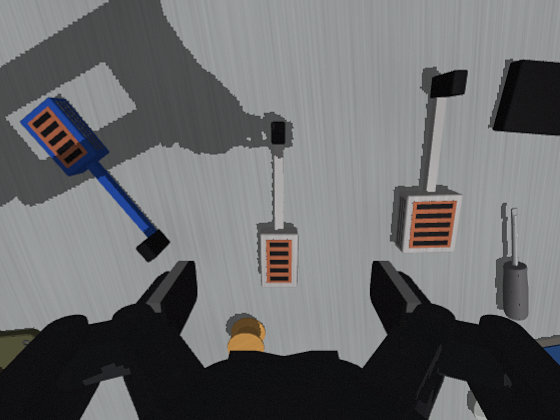

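Wrist picture wd: the dock roof is at columns 242–314, rows 153–290, with the flared guides at (250,138) and (305,138). Wrist picture wm: the narrow magazine's box is at (279,260) and its handle at (278,132). The right-hand one, at (430,222), is the wide magazine. Next I refine the dock axis by its edges.

```bash
python3 - <<'E'
from h import *
c=dict(np.load("wd.npz")); P=cloud(c).reshape(-1,3)*1000
a=np.deg2rad(-74.3); X=np.array([np.cos(a),np.sin(a)]); Y=np.array([-X[1],X[0]]); O=np.array([571,-155])
d=np.c_[(P[:,:2]-O)@X,(P[:,:2]-O)@Y,P[:,2]]
r=d[(abs(d[:,1])<60)&(d[:,2]>51)&(d[:,2]<57)]
xs=np.arange(8,155,8); L=[];H=[]
for x in xs:
    q=r[abs(r[:,0]-x)<4]; L.append(q[:,1].min());H.append(q[:,1].max())
print(np.round(L,1),np.round(H,1))
for lo,hi in((0,7),(7,19)): print(np.polyfit(xs[lo:hi],L[lo:hi],1),np.polyfit(xs[lo:hi],H[lo:hi],1))
print("front",[round(r[abs(r[:,1]-y)<3][:,0].min(),1) for y in range(-36,37,8)])
b=d[(abs(d[:,1])<60)&(d[:,2]>73)&(d[:,2]<79)&(d[:,0]>150)]
xs=np.arange(170,218,6);L=[b[abs(b[:,0]-x)<3][:,1].min() for x in xs];H=[b[abs(b[:,0]-x)<3][:,1].max() for x in xs]
print(np.round(L,1),np.round(H,1),"boxfront",[round(b[abs(b[:,1]-y)<3][:,0].min(),1) for y in range(-36,37,8)],[round(b[abs(b[:,1]-y)<3][:,0].max(),1) for y in range(-36,37,8)])
g=d[(d[:,0]<-3)&(d[:,0]>-30)&(abs(d[:,1])<50)&(d[:,2]>26)&(d[:,2]<33)]
for x in range(-24,-3,4):
    q=g[abs(g[:,0]-x)<2]; print(x,[ (q[s*q[:,1]>0][:,1].min().round(1),q[s*q[:,1]>0][:,1].max().round(1)) for s in(-1,1) if (s*q[:,1]>0).any()])
E
```

```text
[-43.2 -43.6 -43.6 -43.2 -43.4 -42.6 -43.  -43.3 -42.3 -42.7 -42.9 -42.
 -42.5 -42.6 -42.  -42.1 -42.5 -41.5 -42. ] [36.2 35.5 35.5 35.9 36.  36.3 36.5 36.5 36.7 36.9 37.  36.  36.3 36.4
 36.5 36.8 36.9 37.1 37.3]
[ 1.20615716e-02 -4.36261281e+01] [1.2598803e-02 3.5560479e+01]
[ 1.21221699e-02 -4.36684581e+01] [5.38340051e-03 3.61142167e+01]
front [np.float64(2.4), np.float64(2.3), np.float64(2.4), np.float64(2.5), np.float64(2.6), np.float64(1.7), np.float64(2.5), np.float64(1.7), np.float64(1.7), np.float64(1.5)]
[-46.1 -46.6 -46.7 -45.7 -45.9 -46.2 -46.4 -45.5] [41.8 41.9 42.1 42.3 42.5 42.7 42.8 43.1] boxfront [np.float64(166.5), np.float64(167.1), np.float64(166.9), np.float64(166.7), np.float64(166.4), np.float64(166.8), np.float64(166.8), np.float64(165.9), np.float64(166.8), np.float64(166.6)] [np.float64(220.8), np.float64(220.7), np.float64(220.3), np.float64(220.7), np.float64(221.2), np.float64(221.0), np.float64(221.1), np.float64(221.2), np.float64(222.0), np.float64(222.0)]
-24 [(np.float64(31.8), np.float64(33.0))]
-20 [(np.float64(-44.6), np.float64(-38.0)), (np.float64(29.6), np.float64(36.6))]
-16 [(np.float64(-43.7), np.float64(-35.5)), (np.float64(27.4), np.float64(35.4))]
-12 [(np.float64(-41.4), np.float64(-33.5)), (np.float64(25.3), np.float64(33.2))]
-8 [(np.float64(-38.3), np.float64(-31.1)), (np.float64(22.8), np.float64(30.9))]
-4 [(np.float64(-37.1), np.float64(-29.1)), (np.float64(21.6), np.float64(28.7))]
```

```bash
cat >> h.py <<'E'
M=np.array([.5676,-.1575]); YD=np.deg2rad(-73.7)
DX=np.array([np.cos(YD),np.sin(YD)]); DY=np.array([-DX[1],DX[0]])
def dock(x,y=0): return M+x*DX+y*DY
E
python3 - <<'E'
from h import *
c=dict(np.load("scene0.npz")); P=cloud(c)
hsv=cv2.cvtColor(c["image"],cv2.COLOR_RGB2HSV)
for nm,(a,b,e,f),lo in(("spool",(235,180,265,212),.01),("pink",(165,190,192,265),.01),("dish",(295,285,345,330),.008),("bottle",(275,300,312,358),.05),("driver",(355,225,395,272),.008),("blue",(258,120,290,168),.01)):
    q=P[b:f,a:e].reshape(-1,3); q=q[q[:,2]>lo]; print(nm,len(q),q.min(0).round(3),q.max(0).round(3))
for s in(-.06,0,.115): print(s,dock(s).round(3),"handle",dock(s-.183).round(3))
yaw=np.deg2rad(-96.76); h=np.array([.4623,.3207])
o=ori(yaw,1)
manip.move_to([*h,.12],o); manip.move_linear([*h,.032],v=.1); manip.dwell(.2)
print("F pre",manip.current_force(),manip.current_eef_pos())
manip.grasp(60); manip.dwell(.3)
print(manip.current_opening(),manip.current_force(),manip.current_gripper_force(),manip.current_t())
E
```

```text
spool 207 [0.365 0.036 0.01 ] [0.412 0.084 0.035]
pink 745 [ 0.277 -0.22   0.01 ] [ 0.439 -0.071  0.047]
dish 1478 [ 0.697 -0.209  0.008] [ 0.806 -0.021  0.114]
bottle 692 [ 0.726 -0.221  0.05 ] [ 0.774 -0.173  0.114]
driver 369 [0.723 0.051 0.008] [0.753 0.205 0.028]
blue 390 [0.2   0.196 0.01 ] [0.313 0.38  0.045]
-0.06 [ 0.551 -0.1  ] handle [0.499 0.076]
0 [ 0.568 -0.158] handle [0.516 0.018]
0.115 [ 0.6   -0.268] handle [ 0.549 -0.092]
F pre [-0.32400103 -0.12481799 -0.34803238] [0.46268029 0.3209788  0.03265399]
0.01317194579256095 [0.06609299 0.59729733 2.25418934] 58.5575133562088 7.1833
```

```bash
python3 - <<'E'
from h import *
p=manip.current_eef_pos(); 
h=dock(-.183-.10)
manip.move_linear([*h,.034],v=.08,ori=ori(YD,1)); manip.dwell(.3)
print(manip.current_eef_pos(),h,manip.current_force(),manip.current_torque(),manip.current_t(),manip.current_opening())
for n in("wrist","scene"):
    c=manip.read_camera(n); cv2.imwrite(f"pics/{n}2.png",c["image"][...,::-1]); np.savez(n+"2.npz",**c)
    P=cloud(c); d=np.dstack([(P[...,:2]-M)@DX,(P[...,:2]-M)@DY,P[...,2]])*1000
    m=(d[...,0]>-185)&(d[...,0]<-80)&(abs(d[...,1])<35)&(d[...,2]>22)&(d[...,2]<33)
    q=d[m]; 
    if len(q)>50:
        r=cv2.minAreaRect(q[:,:2].astype(np.float32)); print(n,len(q),np.round(r[0],1),np.round(r[1],1),round(r[2],2),"z tail/nose",[np.median(q[abs(q[:,0]-x)<5][:,2]).round(1) for x in(-160,-110)])
        print("edges",[(q[abs(q[:,0]-x)<4][:,1].min().round(1),q[abs(q[:,0]-x)<4][:,1].max().round(1)) for x in(-160,-145,-130,-115)])
E
```

```text
[0.48816729 0.11422438 0.033996  ] [0.48817132 0.1141249 ] [-0.66823191 -0.60333053 -2.67921085] [ 0.29757941  0.11829947 -0.02074373] 10.2333 0.013150084648818599
scene 434 [-135.2   -0.3] [46.  73.5] 89.37 z tail/nose [np.float64(26.9), np.float64(26.7)]
edges [(np.float64(-22.4), np.float64(23.0)), (np.float64(-21.7), np.float64(21.4)), (np.float64(-23.3), np.float64(19.9)), (np.float64(-23.0), np.float64(21.5))]
```

View pics/scene2.png

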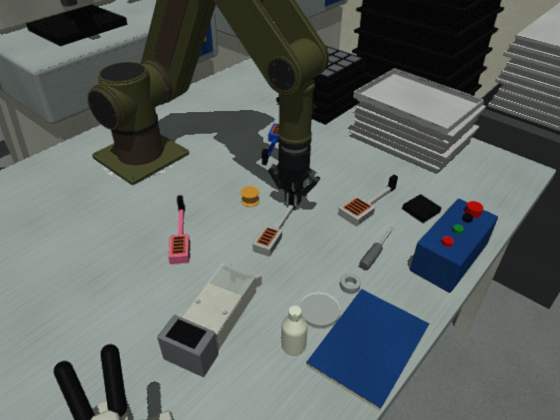

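The scene picture shows the magazine, box at (267,240), held level and in line ahead of the dock mouth at (260,275). Measured: lateral offset 0.3 mm, yaw 0.6°. I insert it now with force checks.

```bash
python3 - <<'E'
from h import *
def F():
    f=manip.current_force(); return np.round([f[:2]@DX,f[:2]@DY,f[2]],1)
manip.move_linear([*dock(-.183-.03),.033],v=.06,threshold=6); print(F())
for s in range(-20,101,10):
    hit=manip.move_linear([*dock(-.183+s/1000),.033],v=.03,threshold=7)
    e=manip.current_eef_pos()[:2]-M
    print(s,hit,F(),round((e@DX+.183)*1000,1),round(e@DY*1000,1),manip.current_torque().round(2))
    if hit: break
print(manip.current_t())
E
```

```text
[-0.9 -0.1 -3.4]
-20 False [ 0.2  0.5 -2.7] -19.8 -0.0 [ 0.29  0.06 -0.03]
-10 False [-0.1  0.1 -1.8] -9.8 0.0 [ 0.24  0.13 -0.03]
0 False [-2.   1.  -3.3] 0.0 -0.0 [0.54 0.07 0.07]
10 False [-3.   0.4 -2.9] 10.2 -0.1 [ 0.68  0.12 -0.  ]
20 False [-2.7  0.3 -3. ] 20.2 -0.2 [ 0.67  0.24 -0.09]
30 False [-1.7 -1.  -2.2] 30.3 -0.0 [ 0.56  0.23 -0.06]
40 False [ 0.2 -0.3 -4.4] 40.7 0.3 [ 0.3   0.14 -0.05]
50 False [-0.2 -0.7 -3.7] 50.7 0.1 [ 0.3   0.1  -0.04]
60 False [ 0.7 -0.5 -4.3] 60.6 0.1 [ 0.25  0.14 -0.05]
70 False [-0.2 -0.1 -4. ] 70.7 0.1 [ 0.27  0.12 -0.06]
80 False [ 0.4  1.  -3.3] 80.7 0.1 [ 0.25  0.13 -0.02]
90 False [ 0.7 -0.2 -2.9] 90.7 0.1 [ 0.22  0.1  -0.09]
100 False [ 0.5 -0.3 -3.7] 100.6 0.1 [ 0.27  0.12 -0.03]
17.9333
```

```bash
python3 - <<'E'
from h import *
def F(n=4):
    a=[]
    for _ in range(n): a.append(manip.current_force()); manip.dwell(.02)
    f=np.mean(a,0); return np.round([f[:2]@DX,f[:2]@DY,f[2]],1)
f0=F()[0]; first=None
for s in np.arange(101.5,150,1.):
    hit=manip.move_linear([*dock(-.183+s/1000),.033],v=.012,threshold=8)
    f=F(); e=manip.current_eef_pos()[:2]-M; x=(e@DX+.183)*1000
    print(s,hit,f,round(x,1),round(e@DY*1000,1))
    if first is None and f[0]<f0-4: first=x
    if f[0]<f0-11 or abs(f[1])>8 or manip.current_t()>50: break
print("first",first,manip.current_t())
E
```

```text
101.5 False [-1.  -0.2 -3.4] 101.4 -0.0
102.5 False [-2.1 -0.4 -3.3] 102.3 -0.1
103.5 False [-2.5 -0.2 -3.2] 103.5 -0.0
104.5 False [-2.4 -0.5 -3.5] 104.6 -0.0
105.5 False [ 0.5  0.1 -2.7] 106.3 0.6
106.5 False [-0.1 -0.5 -2.7] 106.7 0.1
107.5 False [-0.3 -0.1 -2.5] 107.6 0.0
108.5 False [ 0.5  0.1 -2.3] 108.6 0.1
109.5 False [-0.6 -0.1 -3. ] 109.6 0.0
110.5 False [ 0.3  0.7 -2.5] 110.5 0.0
111.5 False [ 0.4  0.4 -2.9] 111.6 0.0
112.5 False [ 0.3  0.1 -2.5] 112.6 0.0
113.5 False [ 0.3  0.1 -2.5] 113.6 0.0
114.5 False [-0.2  0.2 -2.5] 114.6 0.0
115.5 False [ 0.1 -0.4 -2.7] 115.6 0.0
116.5 False [ 0.2  0.5 -2.4] 116.6 0.0
117.5 False [-0.  -0.  -2.3] 117.5 0.0
118.5 False [ 0.3 -0.1 -2.5] 118.5 0.0
119.5 False [ 0.5  0.5 -2.7] 119.6 0.0
120.5 False [ 0.  -0.1 -2.8] 120.6 0.0
121.5 False [-0.2  0.  -2.7] 121.5 0.0
122.5 False [-0.4  0.3 -2.6] 122.6 0.0
123.5 False [ 0.2  0.2 -2.6] 123.6 0.0
124.5 False [-0.1  0.3 -2.2] 124.6 0.0
125.5 False [ 0.3  0.1 -3.2] 125.6 0.0
126.5 False [ 0.2  0.3 -2.1] 126.6 0.0
127.5 False [-0.   0.3 -2.2] 127.5 0.0
128.5 False [-0.2  0.1 -2.8] 128.5 0.0
129.5 False [-0.   0.1 -2.5] 129.6 0.0
130.5 False [-1.1 -0.4 -2.4] 130.4 -0.1
131.5 False [-5.7  0.8 -1.6] 130.6 -0.3
132.5 False [-5.6  0.4 -1.4] 131.3 -0.4
133.5 False [-6.4  0.3 -1.5] 132.3 -0.4
134.5 False [-6.1  0.4 -1.2] 133.2 -0.4
135.5 False [-6.3  0.6 -0.5] 134.2 -0.4
136.5 False [-6.   0.5 -1.3] 135.2 -0.4
137.5 False [-5.9  0.6 -1. ] 136.2 -0.4
138.5 False [-5.9  0.4 -1. ] 137.2 -0.4
139.5 False [-6.   0.4 -1.1] 138.2 -0.4
140.5 False [-5.9  0.4 -1.5] 139.2 -0.4
141.5 False [-6.2  0.5 -1.1] 140.1 -0.4
142.5 False [-7.8  1.2 -0.4] 140.6 -0.5
143.5 False [-11.    1.5   0.6] 140.6 -0.7
first 130.56354968623117 31.6417
```

```bash
python3 - <<'E'
from h import *
x=-.183+.1410
manip.move_linear([*dock(x),.033],v=.01); print(manip.current_force())
hit=manip.move_linear([*dock(x),.0305],v=.01,threshold=4); print(hit,manip.current_eef_pos(),manip.current_force())
manip.let_go(); manip.dwell(.3); print(manip.current_opening(),manip.current_force())
manip.move_linear([*dock(x),.15],v=.1)
manip.move_linear([*dock(x-.12),.28],v=.15); manip.dwell(.5)
for n in("wrist","side"):
    c=manip.read_camera(n); np.savez(n+"3.npz",**c); cv2.imwrite(f"pics/{n}3.png",c["image"][...,::-1])
    P=cloud(c); d=np.dstack([(P[...,:2]-M)@DX,(P[...,:2]-M)@DY,P[...,2]])*1000
    q=d[(d[...,0]>-90)&(d[...,0]<-20)&(abs(d[...,1])<20)&(d[...,2]>38)&(d[...,2]<49)]
    if len(q)>10: r=cv2.minAreaRect(q[:,:2].astype(np.float32)); print(n,len(q),np.round(r[0],1),np.round(r[1],1),round(r[2],1),np.median(q[:,2]))
im=cv2.imread("pics/side3.png")[110:230,250:370]; cv2.imwrite("pics/crop3.png",cv2.resize(im,None,fx=4,fy=4,interpolation=2))
print(manip.current_t())
E
```

```text
[-0.79967094  4.66948841 -1.27790684]
True [ 0.55549854 -0.11667467  0.03210727] [ 0.17924951 -0.35630382  4.81693571]
0.08535777638227154 [-0.85633864 -0.75044396  0.41371879]
wrist 158 [-44.4  -0.1] [12.3 21.4] 90.0 44.27298648702976
side 22 [-48.1  -0.6] [13.2 19.2] 83.1 40.39173698804749
36.525
```

View pics/crop3.png

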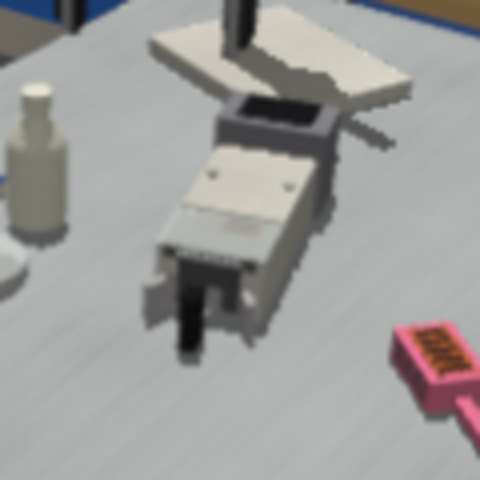

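View pics/wrist3.png

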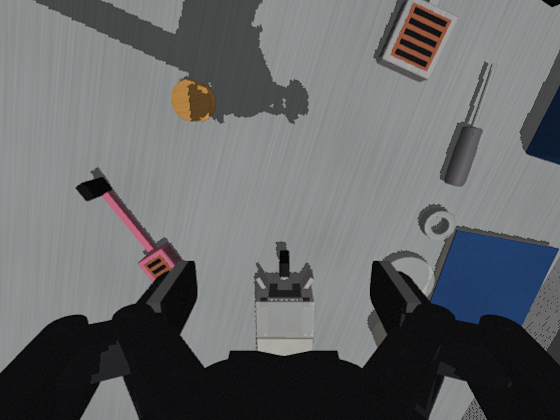

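The crop shows the handle just outside the mouth with the dark flap face above the stem; the wrist picture shows the handle at (284,262), centred between the guides. One depth check of the flap, using the pictures I already have, then hand in.

```bash
python3 - <<'E'
from h import *
ok=False
for n in("side0","side3","wd","wrist3"):
    P=cloud(dict(np.load(n+".npz"))); d=np.dstack([(P[...,:2]-M)@DX,(P[...,:2]-M)@DY,P[...,2]])*1000
    q=d[(abs(d[...,0])<40)&(abs(d[...,1])<19)&(abs(d[...,1])>6)&(d[...,0]>-12)]
    print(n,[(z,len(s),np.round(np.median(s[:,0]),1) if len(s) else None) for z in(10,15,20,25,30,35,40) for s in [q[abs(q[:,2]-z)<2.5]]])
E
```

```text
side0 [(10, 10, np.float64(-3.9)), (15, 9, np.float64(-2.4)), (20, 13, np.float64(-2.7)), (25, 11, np.float64(-2.6)), (30, 14, np.float64(-2.1)), (35, 12, np.float64(-3.0)), (40, 11, np.float64(-4.2))]
side3 [(10, 3, np.float64(-1.0)), (15, 9, np.float64(-3.6)), (20, 12, np.float64(-3.1)), (25, 12, np.float64(-3.9)), (30, 11, np.float64(-3.6)), (35, 15, np.float64(-2.2)), (40, 11, np.float64(-3.3))]
wd [(10, 2, np.float64(-0.6)), (15, 7, np.float64(-0.9)), (20, 5, np.float64(-1.0)), (25, 10, np.float64(-1.0)), (30, 12, np.float64(-0.9)), (35, 0, None), (40, 0, None)]
wrist3 [(10, 22, np.float64(-0.7)), (15, 19, np.float64(-0.8)), (20, 19, np.float64(-1.0)), (25, 29, np.float64(-0.8)), (30, 37, np.float64(-0.9)), (35, 34, np.float64(-0.8)), (40, 35, np.float64(-0.9))]
```

```bash
python3 -c "
from rig import manip
print(manip.job_done())"
```

```text
the job is handed in; nothing more can be done
None
```

The narrow magazine is parked in the dock and released. The shoe was felt at about 130.5 mm and pushed about 10 mm, until it stopped moving and the force rose to about 11 N. The flap measures vertical (shut), and the job was handed in at about 37 s with no verdict returned.

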